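Key the drive plate onto the axle stand

ROBOT

A 7-joint arm with a two-finger parallel gripper is mounted at the origin on the work surface. World frame = base frame: x ahead of the robot, y to its left, z up, the work surface at z = 0. Lengths are in m, angles in rad, forces in N, time in s.
With the tool pointing down it reaches from about 0.425 to 0.95 m from the base axis. Payload 4.7 kg.
Tool frame: the origin (TCP) lies on the centre line of the jaws, within the pads' length; the fingertips stand robot.nose_length ahead of it and the grasp point (between the pads) lies 8 mm behind it (robot.nose_length is the distance from the TCP to the fingertips, in m); z points along the fingers, x is the direction in which the jaws open and shut, and the axes are right-handed (so a half turn about z gives the same grasp; the last joint's range is limited). The gripper opens to 85 mm and grips with 20 to 120 N. Pads are 22 mm wide; open, the fingers measure 114 mm over their backs; the gripper's body (76 mm by 85 mm) begins 54 mm behind the grasp point. The pads swing forward as they close: fully open they stand 13 mm farther back than shut.
Start: joints at [1.26, 0.469, -0.049, 1.532, 0.024, 1.141, -0.082], TCP at [0.188, -0.648, 0.242] pointing down, gripper open.
Joint ranges: [-2.59, 2.59], [-0.33, 1.99], [-1.39, 1.29], [0.1, 2.45], [-1.04, 4.18], [0.21, 1.99], [-2.66, 2.66]. Speed limits (rad/s): [2.57, 2.57, 3.14, 3.14, 3.14, 3.14, 3.14].

INTERFACE

Orientations are given as [roll, pitch, yaw] about the fixed x, y, z axes, in that order (R = Rz(yaw) Ry(pitch) Rx(roll)).
In Python, from plant import robot gives the robot as it stands. Calls block until the motion is done:
- robot.goto(position, orientation): joint-space move of the TCP to a pose.
- robot.move_straight(position, vel=0.15, attitude=None, contact_N=None): straight line of the TCP; attitude=None keeps the orientation; vel is the mean speed in m/s. With contact_N (N) it stops when the force on the tool has changed by that much, and returns True; else False.
- robot.move_joints(angles): joint-space move.
- robot.grip(opening, strength=None): opening from 0.0 (shut) to 1.0 (fully open); strength is the grip in N (None keeps the last); returns when the fingers have stopped.
- robot.sleep(seconds).
- robot.inverse_kinematics(position, orientation): joint angles nearest the present ones, or None.
- robot.sense(): the state.
- robot.grab_frame(name): name is "scene" or "top"; returns a dict with "image" (384x512x3 uint8, red, green, blue), "range_z" (384x512 float32, m along the optical axis (not along the pixel's ray), 0 where there is no reading), "fx", "fy", "cx", "cy" (pixels), "R" (3x3) and "t" (3): a world point X has camera coordinates R X + t. Camera axes: x right, y down, z forward; pixel columns grow to the right and rows downward; lengths in m; the calibration is good to about 2 mm. A picture is of the moment at which its call begins.
A pose or a line that the arm cannot do raises robot.IKError and nothing moves.
- robot.close_job(): hands the job in, once; it reports no verdict.
The state is a dict: "t": time; "joint_pos": joint angles; "joint_velocities": joint speeds; "effort": joint torques, N m; "tcp_pos": TCP position; "tcp_rot": TCP orientation; "wrist_force": force on the tool from outside, world axes, zero at the start; "torque": the same for the moment, N m; "opening": opening from 0.0 (shut) to 1.0 (fully open).
Only numpy, scipy, OpenCV 4.12 (cv2) and the standard library are available. Lean on these libraries where they do the work, as an engineer would, in place of code of your own. Each camera call takes 0.05 s, during which the arm holds its last target. There are 200 camera calls.

TASK

Turn the drive plate on the stand's spindle with a fingertip until its notch stands over the key on the flange, then press it down fully home, flat on the flange, and take the hand away. Do not lift or pull the plate up, and leave the other things on the bench where they lie.

Things in the scene. Friction and masses are not known exactly. Their poses are not given: they have to be found in the camera images.
- key (a point): The key: a steel rib 10 mm wide with a round top, fixed on the top face (60 mm above the table) of the stand's round flange, 12 mm high, running radially from 61 to 95 mm from the spindle axis, so that its outer end shows beyond the plate's rim. This point is on its ridge, 70 mm from the spindle axis, 72 mm above the table.
- notch (a point): The notch: an open slot 14 mm wide through the plate, from its rim 17 mm inwards. This point is on the slot's centre line, 70 mm from the axis, level with the plate's top face.
- plate_top (a point): The drive plate: an aluminium disc 150 mm in diameter, 12 mm thick, with a brass bush, threaded on the stand's upright steel spindle (30 mm in diameter, top 105 mm above the table). This point is on the axis, in the plate's top face; its x axis points to the notch. The top face starts 85 to 90 mm above the table and is 72 mm above it when home, flat on the flange.
- plate (a joint): Turn of the plate in the stand, rad, growing anticlockwise seen from above; 0 (or any full turn) is the notch over the key. It turns either way without end, with light friction (about 0.12 N m), and stays where it is left.
- bush (a joint): Height of the plate on the spindle, m, growing downwards: 0 about the starting height, underside 14.5 mm above the flange; 0.0145 fully home on the flange; negative is raised. With the notch elsewhere the key stops it at 0.0025. The bush is a snug fit: it takes about 5 to 8 N to push down and stays where it is left.
- stand: The assembly stand, green, fixed to the table, 224 mm across its round foot, flange 196 mm across; origin on the spindle axis at table height; its x axis points to the key.
- stud0 (a point): Centre of the top end of a steel stud, 14 mm in diameter, standing 26 mm above the plate's top face with a hexagonal collar 23 mm wide and 4 mm high at its foot, 50 mm from the axis, 45 degrees anticlockwise from the notch. The studs may be pushed sideways to turn the plate.
- stud1 (a point): Centre of the top end of a steel stud, 14 mm in diameter, standing 26 mm above the plate's top face with a hexagonal collar 23 mm wide and 4 mm high at its foot, 50 mm from the axis, 135 degrees anticlockwise from the notch. The studs may be pushed sideways to turn the plate.
- stud2 (a point): Centre of the top end of a steel stud, 14 mm in diameter, standing 26 mm above the plate's top face with a hexagonal collar 23 mm wide and 4 mm high at its foot, 50 mm from the axis, 225 degrees anticlockwise from the notch. The studs may be pushed sideways to turn the plate.
- stud3 (a point): Centre of the top end of a steel stud, 14 mm in diameter, standing 26 mm above the plate's top face with a hexagonal collar 23 mm wide and 4 mm high at its foot, 50 mm from the axis, 315 degrees anticlockwise from the notch. The studs may be pushed sideways to turn the plate.
- socket: steel wrench socket, 30 mm across, 38 mm tall, standing; loose bystander; origin at the centre of its underside; to be left where it lies.
- bearing: steel bearing ring, 56 mm across, 17 mm tall; loose bystander; origin at the centre of its underside; to be left where it lies.
- hub_nut: dark hexagonal hub nut, 42 mm across, 28 mm tall; loose bystander; origin at the centre of its underside; to be left where it lies.
- spanner: steel open-end spanner, 160 mm long, lying; loose bystander; origin at the centre of its underside; to be left where it lies.
- joint_cross: steel universal-joint cross, 70 mm across, lying; loose bystander; origin at the centre of its underside; to be left where it lies.
- grease_can: red can, 68 mm across, 110 mm tall; loose bystander; origin at the centre of its underside; to be left where it lies.
- hammer: hammer, 280 mm long, lying; loose bystander; origin at the centre of its underside; to be left where it lies.

How it is judged:
On the way, in this order (a step that is already met when the one before it is completed fails the run):
1. the notch is turned over the key (horizontal distance between notch and key below 0.005 m).
2. the plate is pressed home over the key (value of joint bush above 0.0128 m and horizontal distance between notch and key below 0.004 m), for 0.2 s.
At the end, for the whole second after the job is handed in: The plate lies flat on the flange (within 1.7 mm of fully down) with the key in its notch (notch and key points within 4 mm in plan), at rest (all of step 2 and velocity of joint bush between -0.005 and 0.005 m/s and velocity of joint plate between -0.05 and 0.05 rad/s); the robot touches nothing.
It fails at once if the plate is lifted (10 mm above its nominal starting height) (value of joint bush below -0.01 m).
It fails at once if another thing on the bench is moved or lifted (more than 25 mm) (distance of any of socket, bearing, hub_nut, spanner, joint_cross, grease_can, hammer from where it was at the start of the episode above 0.025 m).
It also fails if it takes over 48 s, if anything falls off the work surface, if the arm or the gripper's body presses on something with over 40 N, if the wrist force passes 120 N, or if a joint passes its speed limit or range.

## Working session

There is one attempt and no reset: what is moved stays moved. The work goes in short steps, each a Python script; the robot and the scene stay as the last script left them, time stands still between calls to the robot, and variables do not carry over. Pictures are saved under pics/ and viewed, about 8 in all and at most 12, crops included, and the job is handed in when it is done.

```bash
mkdir -p pics; ls; python3 - <<'E'
from plant import robot
import cv2,numpy as np
for n in("scene","top"):
    f=robot.grab_frame(n); cv2.imwrite(f"pics/{n}0.png",cv2.cvtColor(f["image"],cv2.COLOR_RGB2BGR))
    np.savez(f"{n}0.npz",**f)
    print(n,f["fx"],f["cx"],f["cy"],f["R"].round(3).tolist(),f["t"].round(3))
print(robot.sense(),robot.nose_length)
E
```

```text
pics
scene 430.7787217938557 258.9682124074765 187.74767443261868 [[-0.218, 0.976, 0.007], [0.604, 0.141, -0.784], [-0.766, -0.167, -0.621]] [ 0.135 -0.233  1.753]
top 480.423524543307 252.18636973523226 199.66076190041963 [[-0.019, -1.0, -0.016], [-0.983, 0.022, -0.185], [0.185, 0.012, -0.983]] [0.007 0.546 1.345]
{'t': 0.1, 'joint_pos': array([ 1.26010766,  0.46938672, -0.04860376,  1.53358815,  0.02409758,
        1.14098946, -0.08228595]), 'joint_velocities': array([ 0.00151007, -0.00183758, -0.00120587, -0.00319342, -0.00081138,
        0.00109613,  0.00222912]), 'effort': array([ 1.28959837e-03, -5.11515033e+01, -4.63767489e-02, -2.38389194e+01,
        1.08713712e-02,  4.38047777e-03, -1.51955078e-05]), 'tcp_pos': array([ 0.18757787, -0.64788254,  0.24134309]), 'tcp_rot': array([ 3.14153674e+00,  1.78533526e-03, -1.28895750e+00]), 'wrist_force': array([-0.15388241, -0.53742186,  0.48451994]), 'torque': array([-0.01354552,  0.0294622 ,  0.01343836]), 'opening': 1.0051348070112336} 0.011
```

View pics/top0.png

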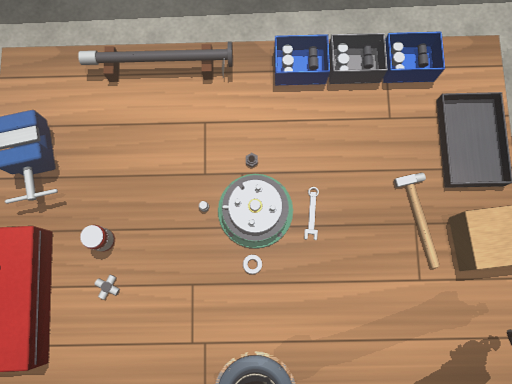

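View pics/scene0.png

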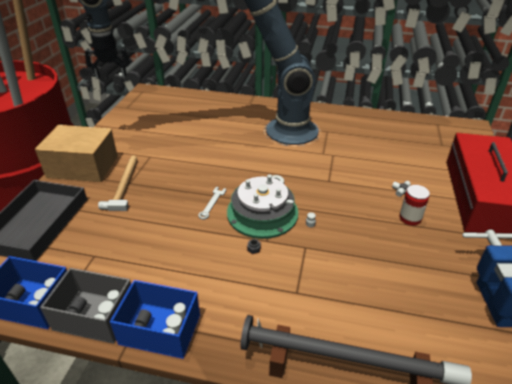

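```bash
cat > h.py <<'E'
import numpy as np,cv2
def ray(f,px,z):
    "world point on plane z seen at pixels px (N,2)"
    px=np.atleast_2d(px).astype(float)
    d=np.c_[(px[:,0]-f["cx"])/f["fx"],(px[:,1]-f["cy"])/f["fy"],np.ones(len(px))]@f["R"]
    c=-f["R"].T@f["t"]; return c+d*((z-c[2])/d[:,2])[:,None]
def proj(f,X):
    c=np.atleast_2d(X)@f["R"].T+f["t"]
    return np.c_[f["fx"]*c[:,0]/c[:,2]+f["cx"],f["fy"]*c[:,1]/c[:,2]+f["cy"]]
def crop(f,x,y,w,h,s):
    return cv2.cvtColor(cv2.resize(f["image"][y:y+h,x:x+w],None,fx=s,fy=s,interpolation=cv2.INTER_CUBIC),cv2.COLOR_RGB2BGR)
E
python3 - <<'E'
from h import *
t=np.load("top0.npz");s=np.load("scene0.npz")
a=crop(t,210,160,95,95,6);b=crop(s,222,165,85,80,7)[:570]
cv2.imwrite("pics/ct.png",a);cv2.imwrite("pics/cs.png",b)
# green foot/flange + plate
for n,f in(("t",t),("s",s)):
    hsv=cv2.cvtColor(f["image"],cv2.COLOR_RGB2HSV)
    m=cv2.inRange(hsv,(45,60,20),(95,255,255)); m[:150]=0; m[260:]=0; m[:, :200]=0;m[:,320:]=0
    c=max(cv2.findContours(m,0,2)[0],key=cv2.contourArea);print(n,cv2.fitEllipse(cv2.convexHull(c)),cv2.contourArea(c))
E
```

```text
t ((282.35626220703125, 210.11538696289062), (17.581012725830078, 45.830055236816406), 178.4143829345703) 115.0
s ((262.14337158203125, 212.955078125), (49.385955810546875, 70.51543426513672), 90.8218002319336) 1169.5
```

View pics/ct.png

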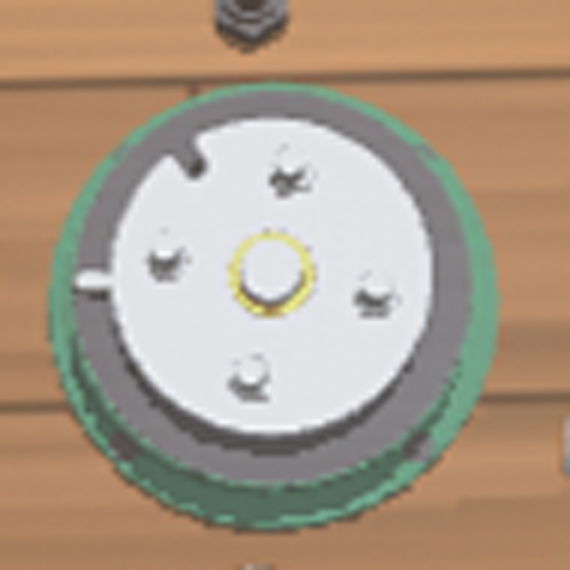

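View pics/cs.png

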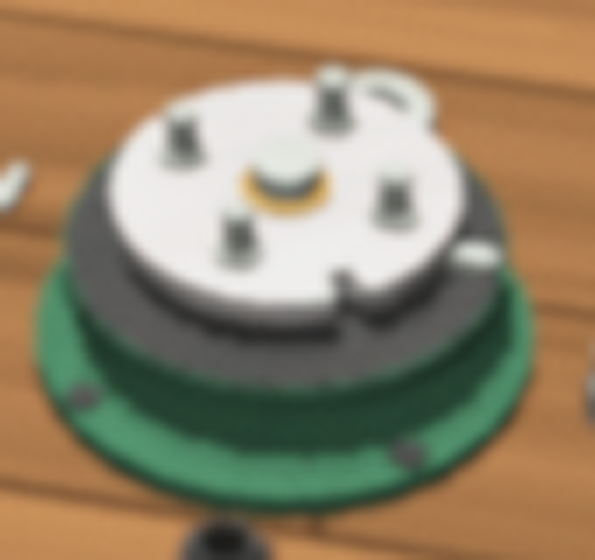

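```bash
cat >> h.py <<'E'
def find(f,zt):
    "plate centre and key/notch angle from a top picture; zt plate top height"
    g=cv2.cvtColor(f["image"],cv2.COLOR_RGB2HSV); m=((g[...,2]>190)&(g[...,1]<40)).astype(np.uint8)
    n,l,st,ce=cv2.connectedComponentsWithStats(m[160:255,210:305])
    k=1+np.argmax(st[1:,4]); c=max(cv2.findContours((l==k).astype(np.uint8),0,1)[0],key=len)[:,0]+[210,160]
    hull=cv2.convexHull(c.astype(np.int32))
    e=cv2.fitEllipse(hull); P=ray(f,c,zt)[:,:2]
    H=ray(f,hull[:,0],zt)[:,:2]; A=np.c_[2*H,np.ones(len(H))]
    s=np.linalg.lstsq(A,(H**2).sum(1),rcond=None)[0]; cen=s[:2]; R=np.sqrt(s[2]+cen@cen)
    d=P-cen; r=np.hypot(*d.T); a=np.degrees(np.arctan2(d[:,1],d[:,0]))
    o=[(round(x),round(1e3*y)) for x,y in zip(a,r) if y<R-.004]
    keys=[]
    for j in range(1,n):
        if j!=k and st[j,4]>3:
            q=ray(f,ce[j]+[210,160],.071)[0,:2]-cen; keys.append((st[j,4],np.degrees(np.arctan2(q[1],q[0])).round(1),np.hypot(*q).round(4)))
    return cen,R,o,keys
E
python3 - <<'E'
from h import *
t=np.load("top0.npz")
print(find(t,.0875))
cr=lambda u,v:np.array([u/6+210-.4,v/6+160-.4])
print("spindle",ray(t,cr(272,268),.105),"notch mid",ray(t,cr(190,160),.0875),"notch inner",ray(t,cr(200,168),.0875),"key",ray(t,cr(93,281),.072))
print("studs",[ray(t,cr(*p),.1135)[0].round(4) for p in((292,167),(165,252),(250,370),(376,286))])
rz=t["range_z"]; print(rz[195:220:4,235:275:5])
v,u=np.mgrid[170:240,220:295]; px=np.c_[u.ravel(),v.ravel()]; z=rz[170:240,220:295].ravel()
X=(np.c_[(px[:,0]-t["cx"])/t["fx"]*z,(px[:,1]-t["cy"])/t["fy"]*z,z]-t["t"])@t["R"]
h=X[:,2];print("plate z",np.median(h[(h>.08)&(h<.095)]),"flange",np.median(h[(h>.05)&(h<.067)]))
for nm,p in dict(nut=(251,160),bearing=(252,264),socket=(203,206),spanner=(312,212)).items(): print(nm,ray(t,p,.02)[0].round(3))
E
```

```text
(array([ 0.52282717, -0.00872142]), np.float64(0.07628027544943129), [(9, 71), (12, 72), (19, 71), (24, 71), (25, 68), (24, 64), (25, 62), (24, 58), (25, 55), (29, 54), (33, 53), (36, 55), (38, 57), (38, 61), (39, 65), (37, 67), (37, 71), (47, 71), (51, 71), (54, 71), (56, 70), (59, 71), (61, 69), (64, 70), (66, 69), (69, 71), (72, 70), (74, 69), (77, 71), (79, 71), (81, 70), (84, 70), (86, 70), (88, 72), (95, 70), (98, 70), (100, 71), (102, 71), (104, 72), (107, 70), (110, 71), (112, 72), (115, 71), (117, 72), (120, 71), (122, 72), (125, 71), (128, 71), (131, 71), (141, 71), (144, 72), (149, 71), (154, 71), (159, 72), (166, 72)], [])
spindle [[ 0.5222744  -0.01271103  0.105     ]] notch mid [[0.578236   0.02521987 0.0875    ]] notch inner [[0.57425273 0.02053891 0.0875    ]] key [[0.5237438  0.07282315 0.072     ]]
studs [array([ 0.5682, -0.023 ,  0.1135]), array([0.5293, 0.0365, 0.1135]), array([ 0.4735, -0.0017,  0.1135]), array([ 0.5113, -0.0605,  0.1135])]
[[1.3568177 1.3622596 1.3590024 1.3614337 1.3567241 1.3597316 1.3606763
  1.3616303]
 [1.3558879 1.3584474 1.3604912 1.3493401 1.3562423 1.3564306 1.354725
  1.3550534]
 [1.3474077 1.3512279 1.3590242 1.3400743 1.3405688 1.3514193 1.3593801
  1.3541049]
 [1.3502194 1.3505367 1.3531449 1.3474536 1.3380917 1.3463945 1.3491926
  1.3473766]
 [1.3516933 1.353615  1.35302   1.351422  1.3488734 1.3487295 1.3556658
  1.3513669]
 [1.35175   1.34948   1.3488913 1.3488818 1.3489264 1.3468878 1.346011
  1.3433748]
 [1.3436581 1.3455092 1.351199  1.3405671 1.3484261 1.3414803 1.3431903
  1.3469572]]
plate z 0.08987706027192306 flange 0.06132123858351646
nut [ 0.673 -0.003  0.02 ]
bearing [ 0.362 -0.     0.02 ]
socket [0.536 0.142 0.02 ]
spanner [ 0.511 -0.18   0.02 ]
```

```bash
python3 - <<'E'
s=open('h.py').read()
s=s.replace("    n,l,st,ce=","    m=cv2.morphologyEx(m,cv2.MORPH_OPEN,np.ones((7,7),np.uint8)) if opn else m\n    n,l,st,ce=").replace("def find(f,zt)","def find(f,zt,opn=True)")
s=s.replace("o=[(round(x),round(1e3*y)) for x,y in zip(a,r) if y<R-.004]","o=P[r<R-.006]")
open('h.py','w').write(s)
E
python3 - <<'E'
from h import *
t=np.load("top0.npz");s=np.load("scene0.npz")
for z in(.0875,.09):
    c,R,o,_=find(t,z); d=o-c; print(z,c,R,len(o),np.degrees(np.arctan2(d[:,1],d[:,0])).mean())
cs=lambda u,v:np.array([u/7+222-.4,v/7+165-.4])
print("scene: spindle",ray(s,cs(288,165),.105),"key tip",ray(s,cs(500,257),.069),"key mid",ray(s,cs(478,250),.072),"notch in",ray(s,cs(343,276),.088))
print("studs",[ray(s,cs(*p),.1135)[0].round(4) for p in((238,218),(397,182),(332,72),(183,115))])
# white key blob in both views
for f,(x0,y0,x1,y1) in((t,(220,203,229,211)),(s,(288,197,296,205))):
    g=f["image"][y0:y1,x0:x1].astype(int); print(g.min(2))
E
```

```text
0.0875 [ 0.52289319 -0.0121664 ] 0.07429760443274631 80 41.585372454734355
0.09 [ 0.52245195 -0.0121838 ] 0.074158485453654 80 41.58537245473443
scene: spindle [[ 0.52670679 -0.00947581  0.105     ]] key tip [[0.52369997 0.08350936 0.069     ]] key mid [[0.52479074 0.07396692 0.072     ]] notch in [[0.57318677 0.0242419  0.088     ]]
studs [array([ 0.5763, -0.02  ,  0.1135]), array([0.538 , 0.0396, 0.1135]), array([ 0.4686, -0.0024,  0.1135]), array([ 0.5136, -0.0587,  0.1135])]
[[110 111 125 126 127 127 126 122 170]
 [110 111 123 119 119 119 120 115 166]
 [112 111 129 170 203 202 193 166 187]
 [107 112 163 228 231 230 229 227 226]
 [109 107 142 213 215 214 214 207 210]
 [110 105  86 109 112 115 115 109 162]
 [109 112 117 117 108  75  76  70 152]
 [107 108 111 123 123 120 121 115 147]]
[[ 81  83  88  89  88  86  82  77]
 [ 82  91  94  92  88  85  83  78]
 [131 139 137 126 110  94  85  82]
 [188 197 195 182 154 119  93  84]
 [192 204 209 202 178 137  99  84]
 [151 165 175 173 157 124  95  83]
 [108 116 123 121 110  96  93  85]
 [ 91  95  95  91  83  76  87  88]]
```

```bash
cat >> h.py <<'E'
from plant import robot
C=np.array([.5228,-.0122])
def pose(az,z,r=.05):
    a=np.radians(az); return [C[0]+r*np.cos(a),C[1]+r*np.sin(a),z],[np.pi,0,a-np.pi/2]
def snap(n):
    for k in("top","scene"):
        f=robot.grab_frame(k); np.savez(f"{k}{n}.npz",**f)
def st(m):
    s=robot.sense(); print(m,round(s["t"],2),s["tcp_pos"].round(4),s["wrist_force"].round(1),round(s["opening"],3))
E
python3 - <<'E'
from h import *
robot.grip(.32,20)
p,o=pose(-11.3,.18); robot.goto(p,o); st("above")
p[2]=.110
print(robot.move_straight(p,vel=.08,contact_N=6)); st("down"); snap(1)
f=dict(np.load("scene1.npz")); cv2.imwrite("pics/s1.png",crop(f,210,130,110,110,5))
E
```

```text
above 3.3 [ 0.5719 -0.0231  0.18  ] [ 0.4 -1.  -0.1] 0.318
False
down 4.33 [ 0.5723 -0.0219  0.1105] [0.2 0.3 0.8] 0.32
```

View pics/s1.png

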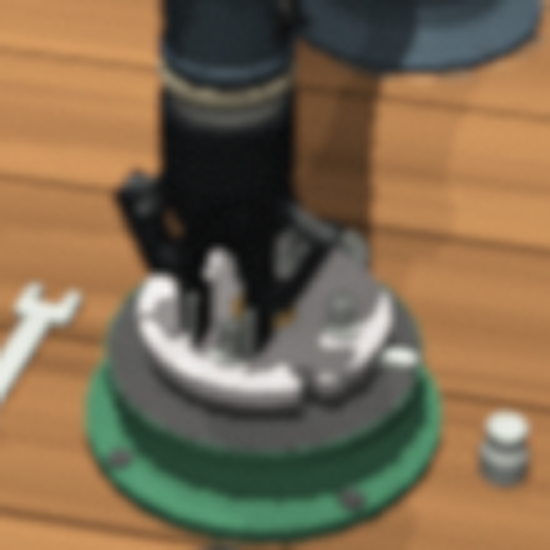

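```bash
python3 - <<'E'
from h import *
robot.grip(.22); st("grip")
for az in np.linspace(-11.3,45.5,9)[1:]:
    p,o=pose(az,.110); robot.move_straight(p,vel=.04,attitude=o)
st("turned"); robot.grip(.32)
p[2]=.18; robot.move_straight(p,vel=.15)
robot.move_straight([.6,-.25,.25],vel=.35); st("away"); snap(2)
t=dict(np.load("top2.npz")); c,R,o,_=find(t,.0875); d=o-c; print(c,R,len(o),np.degrees(np.arctan2(d[:,1],d[:,0])))
a=crop(t,210,160,95,95,6);s=dict(np.load("scene2.npz")); b=crop(s,222,165,85,80,7)
cv2.imwrite("pics/ct2.png",a);cv2.imwrite("pics/cs2.png",b)
E
```

```text
grip 4.67 [ 0.572  -0.022   0.1103] [-0.8 -0.7 -0.6] 0.219
turned 7.14 [0.5577 0.0236 0.11  ] [ 0.5 -0.8  0.2] 0.219
away 8.97 [ 0.5997 -0.247   0.249 ] [-0.6  0.1 -1. ] 0.32
[ 0.52279348 -0.01206713] 0.07486688778082112 62 [  46.03635365   47.8495825    51.29105645   78.62783025   78.19328972
   77.72023275   79.91489714   82.36233234   85.28229986   88.22092239
   91.04658614   90.94098842   90.8446555    90.7564198   118.80041011
  120.04242367  121.37979711  122.82231207  122.01641574  123.65374479
  125.43709486  127.38295047  129.50942473  131.83614099  136.91440992
  139.21847894  141.3186898   143.23599667  142.59433248  140.33696055
  138.21226306  136.21422551  137.96131567  139.59348122  141.11929776
 -153.18474579 -152.00198961 -150.72469194 -149.34248079 -151.68092479
 -154.13287638 -155.42792044 -154.03014742 -152.485234   -150.77130007
 -148.8626369  -143.61323646 -143.01428801 -140.39864919 -137.97432262
 -135.7288388  -133.64929088 -133.85471834 -135.84963682 -137.71599704
 -135.89873086 -134.19110398 -132.58625774  -57.748522    -56.39741586
  -52.92548968  -51.00930476]
```

View pics/ct2.png

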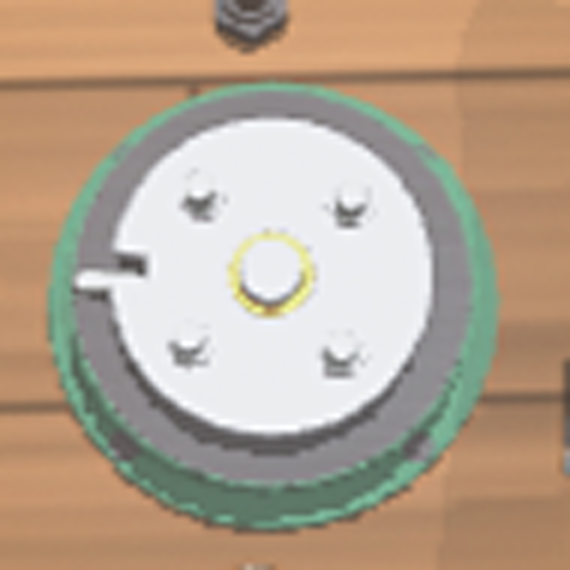

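View pics/cs2.png

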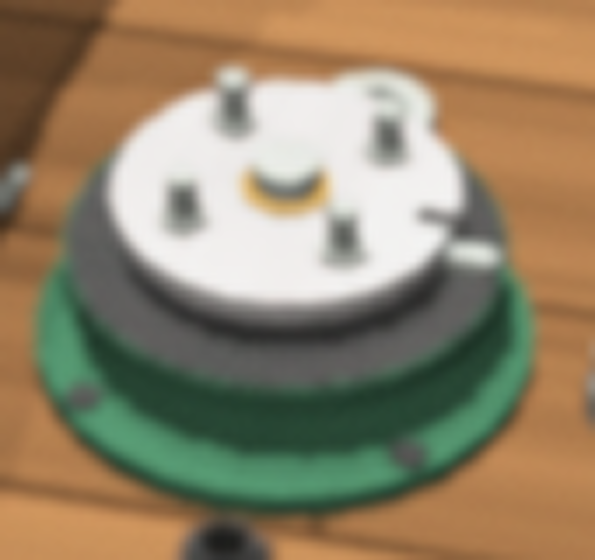

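```bash
python3 - <<'E'
from h import *
t=np.load("top2.npz");s=np.load("scene2.npz")
cr=lambda u,v:np.array([u/6+210-.4,v/6+160-.4]); cs=lambda u,v:np.array([u/7+222-.4,v/7+165-.4])
def an(f,q,pts):
    P=np.array([ray(f,q(*p),.1135)[0,:2] for p in pts]); c=P.mean(0); d=P-c
    a=np.degrees(np.arctan2(d[:,1],d[:,0]))-[45,135,225,315]; a=(a+180)%360-180
    print("centre",c.round(4),"r",np.hypot(*d.T).round(4),"notch az",a.round(1),a.mean().round(2))
an(np.load("top0.npz"),cr,[(165,252),(250,370),(376,286),(292,167)])
an(t,cr,[(187,340),(341,349),(349,196),(201,190)])
an(np.load("scene0.npz"),cs,[(397,182),(332,72),(183,115),(238,218)])
an(s,cs,[(388,120),(235,76),(184,182),(344,220)])
# predicted key ridge (r 77..95) pixels for candidate key azimuths
for az in(86,88,90,92):
    a=np.radians(az);u=np.array([np.cos(a),np.sin(a)])
    X=[[*(C+r*u),.070] for r in(.077,.095)]
    p=proj(t,X);q=proj(s,X)
    print(az,((p-[210,160]+.4)*6).round(0).tolist(),((q-[222,165]+.4)*7).round(0).tolist())
print(np.array(t["image"][198:212,220:240].min(2)).astype(int))
E
```

```text
centre [ 0.5206 -0.0122] r [0.0495 0.0482 0.0492 0.0488] notch az [34.8 32.5 34.1 32.2] 33.39
centre [ 0.5206 -0.0116] r [0.0505 0.0499 0.0501 0.0488] notch az [85.2 84.9 86.5 84.5] 85.3
centre [ 0.5241 -0.0104] r [0.0519 0.0561 0.0495 0.053 ] notch az [29.5 36.8 32.7 34.6] 33.4
centre [ 0.526  -0.0099] r [0.0477 0.0559 0.0494 0.053 ] notch az [82.5 81.6 85.8 83.3] 83.28
86 [[110.0, 272.0], [73.0, 270.0]] [[455.0, 255.0], [496.0, 263.0]]
88 [[110.0, 278.0], [72.0, 277.0]] [[456.0, 251.0], [497.0, 258.0]]
90 [[110.0, 283.0], [72.0, 284.0]] [[457.0, 248.0], [499.0, 254.0]]
92 [[110.0, 289.0], [73.0, 291.0]] [[458.0, 244.0], [500.0, 249.0]]
[[135 118 122 135 134 137 137 136 131 182 240 237 235 235 235 235 235 236
  236 235]
 [133 121 124 138 134 136 137 136 138 195 240 236 236 235 235 235 235 235
  235 235]
 [122 122 128 139 136 136 137 135 154 217 241 238 237 236 236 235 235 235
  235 236]
 [122 124 131 136 137 138 138 136 153 202 233 244 242 241 239 236 235 235
  235 236]
 [121 121 133 134 136 136 138 137 135 127 128 144 159 183 204 239 236 235
  235 235]
 [119 122 135 136 138 138 138 139 139 124  81  85  90 101 176 241 236 236
  235 235]
 [120 121 134 131 131 131 132 133 137 124  85  87  87  82 168 241 236 235
  235 235]
 [121 121 141 184 220 219 211 188 185 175 172 173 153  92 175 240 236 235
  236 235]
 [118 122 176 238 241 240 239 238 238 237 237 238 236 223 218 238 236 235
  235 235]
 [119 116 156 228 228 227 227 222 223 239 237 237 237 236 235 236 235 236
  235 236]
 [120 114  94 121 125 126 127 120 178 240 236 236 236 236 236 235 236 235
  235 235]
 [118 122 127 128 119  85  86  79 166 243 237 236 235 235 235 235 236 235
  235 235]
 [117 117 122 135 134 131 131 114 142 228 238 236 235 235 235 235 235 235
  235 235]
 [115 120 132 135 136 137 138 134 142 206 239 236 235 235 236 235 236 235
  235 235]]
```

```bash
python3 - <<'E'
from h import *
t=np.load("top2.npz")
az=lambda p,z:np.degrees(np.arctan2(*(ray(t,p,z)[0,:2]-C)[::-1])).round(2)
for z in(.0855,.0875,.09): print("notch",[az((u,204.4),z) for u in(230,232)])
for z in(.069,.071): print("key",[az((225.5,v),z) for v in(205.9,206.15,206.4)])
E
```

```text
notch [np.float64(86.64), np.float64(86.46)]
notch [np.float64(86.93), np.float64(86.77)]
notch [np.float64(87.29), np.float64(87.16)]
key [np.float64(87.96), np.float64(88.46), np.float64(88.95)]
key [np.float64(88.2), np.float64(88.69), np.float64(89.19)]
```

```bash
python3 - <<'E'
from h import *
p,o=pose(42,.18); robot.goto(p,o); p[2]=.11; print(robot.move_straight(p,vel=.1,contact_N=6)); robot.grip(.22)
for az in(45,47.8):
    p,o=pose(az,.110); robot.move_straight(p,vel=.03,attitude=o)
st("turned"); robot.grip(.32)
p[2]=.18; robot.move_straight(p,vel=.15)
robot.move_straight([.6,-.25,.25],vel=.35); st("away"); snap(3)
t=dict(np.load("top3.npz"));s=dict(np.load("scene3.npz"))
print(t["image"][199:210,220:238].min(2).astype(int))
cv2.imwrite("pics/c3.png",np.hstack([cv2.resize(crop(t,215,180,50,50,8),(400,400)),cv2.resize(crop(s,262,178,40,40,10),(400,400))]))
E
```

```text
False
turned 11.77 [0.5569 0.0244 0.1102] [ 0.9 -1.3  0.1] 0.222
away 13.6 [ 0.5996 -0.247   0.249 ] [ 0.3  1.  -0.2] 0.317
[[132 122 125 137 134 136 137 136 139 195 240 236 236 235 235 235 235 235]
 [121 123 127 139 136 138 137 136 152 215 240 237 236 235 236 235 236 235]
 [122 124 131 136 137 137 136 135 171 233 243 240 239 238 237 236 236 235]
 [119 121 132 134 136 135 137 136 145 165 171 204 225 220 226 238 236 235]
 [118 121 135 136 137 139 138 139 138 121  96 122 134 138 188 239 236 235]
 [121 120 134 131 131 130 131 134 124  89  85  87  89  86 167 241 236 235]
 [122 121 140 183 221 219 210 187 184 172 172 172 153  92 176 241 236 235]
 [119 123 177 239 241 239 239 238 238 237 237 238 234 200 186 239 236 235]
 [119 117 155 229 228 227 227 225 229 239 237 237 238 236 233 237 236 235]
 [119 114  95 121 124 127 127 122 180 240 236 235 236 236 236 236 235 235]
 [117 122 127 129 118  86  86  80 166 242 237 235 235 235 235 235 235 235]]
```

View pics/c3.png

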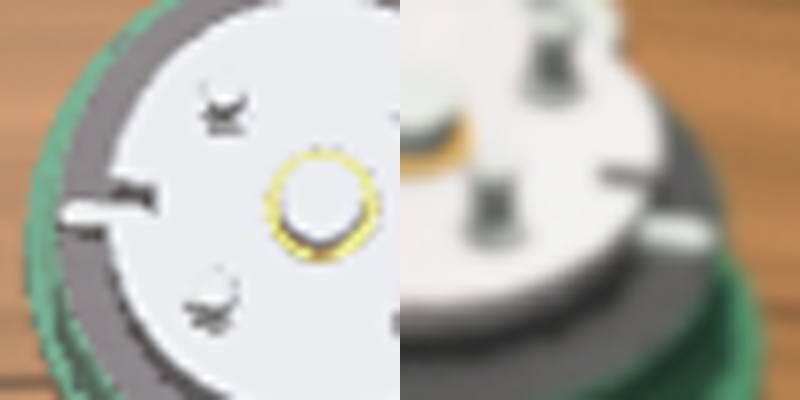

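```bash
python3 - <<'E'
from h import *
robot.grip(1.0)
p=[C[0],C[1],.17]; robot.goto(p,[np.pi,0,0]); st("above")
p[2]=.06; print(robot.move_straight(p,vel=.03,contact_N=4)); st("contact")
print(robot.move_straight(p,vel=.02,contact_N=25)); st("pressed")
robot.sleep(.3); st("hold")
E
```

```text
above 15.32 [ 0.524  -0.0138  0.1704] [0.7 0.1 1. ] 1.003
True
contact 17.8 [ 0.5226 -0.0123  0.0855] [-0.6 -0.4  1. ] 1.0
True
pressed 18.67 [ 0.5225 -0.0121  0.0698] [-3.2 -1.2  8.4] 1.002
hold 18.97 [ 0.5225 -0.0121  0.0698] [-1.7 -0.7  7.7] 0.996
```

```bash
python3 - <<'E'
from h import *
p=[C[0],C[1],.064]; print(robot.move_straight(p,vel=.01,contact_N=30)); st("pressed")
p[2]=.17; robot.move_straight(p,vel=.08); robot.move_straight([.6,-.25,.25],vel=.35); st("away"); snap(4)
t=dict(np.load("top4.npz"));s=dict(np.load("scene4.npz"))
rz=t["range_z"]; v,u=np.mgrid[170:240,220:295]; z=rz[170:240,220:295]
X=(np.stack([(u-t["cx"])/t["fx"]*z,(v-t["cy"])/t["fy"]*z,z],-1)-t["t"])@t["R"]
d=np.hypot(*(X[...,:2]-C).transpose(2,0,1)); h=X[...,2]
print("plate z",np.median(h[(d>.025)&(d<.055)]),"was .0899; flange",np.median(h[(d>.082)&(d<.09)]))
cv2.imwrite("pics/c4.png",np.hstack([cv2.resize(crop(t,210,160,95,95,4),(400,400)),cv2.resize(crop(s,222,165,80,80,5),(400,400))]))
E
```

```text
True
pressed 19.32 [ 0.5225 -0.0121  0.0698] [-1.7 -0.9  8.5] 1.002
away 21.62 [ 0.5994 -0.2475  0.2492] [ 0.7  0.3 -0.3] 1.002
plate z 0.07370389102754286 was .0899; flange 0.06138652355084735
```

View pics/c4.png

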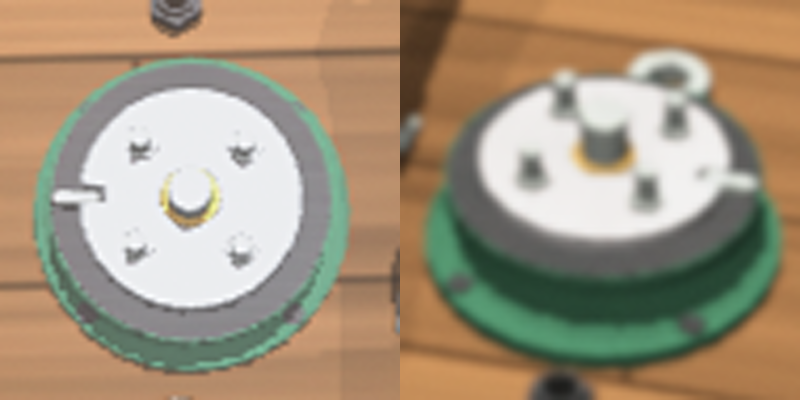

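```bash
python3 -c "
from plant import robot
robot.close_job()"
```

```text
the job is handed in; nothing more can be done
```

The plate is turned over the key, pressed home, and the job is handed in at about 22 s of robot time. No verdict was reported.

- **Turning:** I straddled stud3 with the jaws part-closed and not gripping. One finger pushed the plate about 52° anticlockwise. After a second look I gave it a further nudge of about 1.5°.
- **Pressing:** I pressed with the open fingertips on both sides of the spindle. They first touched at TCP z = 85.5 mm and stopped at 69.8 mm. A second press gave no further travel. I then moved the hand well clear.

**Last checks:**
- The depth image puts the plate top 12.3 mm above the flange, against the 12 mm plate thickness, so it is home within the noise.
- The top view shows the key lying inside the notch.
- In the last crops the hub nut and bearing show no visible shift. I did not re-measure the other bystanders, but the hand did not go near them.

**Disagreements:**
- Before the final nudge, the stud positions and the notch edge gave the plate's angle 1–2° apart. The key then sitting in the notch settled it.
- The wrist force read only about 8 N after each press, although the stops were set at 25–30 N. I relied on the height measurements instead.

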